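# Close the sample cell on its dowels and hold it shut

### The job

Lay the aluminium sample puck flat in the orange sprung nest of the sample cell's lower half, then fit the cover half over it on the two dowels and press it down, against the spring, until the two halves meet. Finish while still holding the cell pressed shut with the gripper on the cover: do not let go. Leave the dropper bottle, the spare objective, the tweezers and the wafer box where they are.

Things in the scene. Friction and masses are not known exactly. Their poses are not given: they have to be found in the camera images.
- puck_center (a point): Sample puck: white-grey aluminium disc with a small dark chip on top, 25 mm in diameter, 10 mm high (45 g, to within 30 percent), lying flat on the desk at the start. The point is its centre, half-way up (5 mm over its underside); z is its axis, up.
- base_top (a point): Lower half of the cell, fixed: aluminium block 100 (its x) x 56 (y) mm, top 30 mm above the desk, on a dark flange 130 x 62 x 8 mm. The point is the centre of its top face; z up, x the long axis. Two brass dowels, 8 mm in diameter, stand at x = +37 and -37 mm (y = 0), 14 mm above the top face, the top 5 mm tapering to 3 mm. Between them is a 43 mm well with the orange nest.
- nest (a point): Orange round nest on a spring in the middle of the lower half: outside diameter 40 mm, bore 30 mm, 3 mm deep. The point is the centre of the nest's floor, on which the puck lies. Unpressed, the floor is level with the block's top face and the rim stands 3 mm above it. It moves with the nest.
- spring_seat (a joint): How far the nest is pushed down, in m: 0 at rest, 0.005 when the cover, pressing on the puck, meets the block's top face. It takes 5 N to start and 10 N at 0.005, and springs back if let go.
- cover_grip (a point): Cover half of the cell, loose, lying right way up at the start: aluminium plate 100 (its x) x 56 (y) x 14 mm with a black grip bar on top, 44 (x) x 18 (y) x 28 mm high; 42 mm high in all, 220 g within 30 percent. The point is the centre of the grip bar, 28 mm above the plate's underside; z up, x the long axis. Shut, this point is 28 mm above base_top; resting on the unpressed puck, 33 mm.
- cover_under (a point): Centre of the cover's underside, same axes. Two through holes of 10 mm diameter lie at x = +37 and -37 mm (y = 0); it fits either way round. In the middle is a recess of 38 mm diameter, 5 mm deep, whose ceiling presses on the puck.
- dropper_bottle: Bystander: amber dropper bottle, 33 mm in diameter, 94 mm high; origin at the centre of its underside.
- spare_objective: Bystander: spare microscope objective standing on its black cap, 27 mm in diameter, 50 mm high; origin at the centre of its underside.
- tweezers: Bystander: steel tweezers lying on the desk, 12 x 120 x 8 mm; origin under their middle, y along them.
- wafer_box: Bystander: round white wafer carrier, 66 mm in diameter, 18 mm high; origin at the centre of its underside.
Mind the look-alikes: they are no part of the job. Of the things that look like the part that bears puck_center, the smaller one is meant.

How it is judged:
By the outcome, as a careful person would: the job done as asked, in the order asked, and still so for the second after the job is handed in, while the arm keeps its last pose, push and grip.
It also fails if it takes over 54 s, if anything falls off the work surface, if the arm or the gripper's body presses on something with over 40 N, if the wrist force passes 120 N, or if a joint passes its speed limit or range.

### The arm

A 7-joint arm with a two-finger parallel gripper is mounted at the origin on a cart in front of the work surface, level with it; the furniture and walls round the work are solid. World frame = base frame: x ahead of the robot, y to its left, z up, the work surface at z = 0. Lengths are in mm, angles in rad, forces in N, time in s.
With the tool pointing down it reaches from about 425 to 975 mm from the base axis. Payload 16.7 kg.
Tool frame: the origin (TCP) lies on the centre line of the jaws, within the pads' length; the fingertips stand 25 mm ahead of it and the grasp point (between the pads) lies 6 mm ahead of it; z points along the fingers, y is the line along which they close (so a half turn about z gives the same grasp; the last joint's range is limited). The gripper opens to 85 mm and grips with 20 to 120 N. Pads are 22 mm wide; open, the fingers measure 114 mm over their backs; the gripper's body (76 mm by 85 mm) begins 54 mm behind the grasp point. The pads swing forward as they close: fully open they stand 13 mm farther back than shut.
Start: joints at [1.002, 0.426, 0.074, 1.606, -0.034, 1.111, -0.067], TCP at [274.464, -616.642, 256.302] pointing down, gripper open.
Joint ranges: [-2.85, 2.85], [-0.5, 2.14], [-1.23, 1.37], [0.21, 2.46], [-1.02, 4.16], [0.16, 2.05], [-2.73, 2.73]. Speed limits (rad/s): [1.89, 1.89, 2.39, 2.39, 3.01, 3.01, 3.01].

### API

Orientations are given as a unit quaternion [w, x, y, z].
In Python, from bench import * gives the robot as it stands.
- The arm moves only by the tool play_rows, never from a script. Its argument "plan" is text: rows parted by semicolons, each of 4 numbers parted by spaces: the shift along the tool's x, y, z in mm, then the turn about the tool's z in rad. A call has 1 to 20 rows; each row shifts and turns the commanded pose from where the row before left it, along the tool's axes as they then stand; what a row does not reach is not made up. A row lasts 1/8 s, in which the tool goes at most 62.5 mm and 10.7 degrees, less where a joint would pass 70% of its speed; a pose out of reach is approached as far as the arm can. A call with a gripper value outside its range is refused whole. "grip" is the closure, from -1 (fully open) to 1 (shut), set as the call begins (left out, the last holds). The fingers move at their own pace and stop on an object; "force" is the grip in N (left out, the last holds). Time passes only in rows, so rows that do not move let the fingers close. It gives the time, the measured TCP pose, the force, the opening and the grip force at its end, in the units of the state.
- get_obs(): the state, without advancing time (a new reading comes with each control period).
- capture(name): name is "scene" or "top" or "wrist"; returns the picture (400x640x3 uint8, blue, green, red); there is no depth.
- camera_model(name): a dict with "mtx" (3x3 intrinsics, pixels), "k1" (the pictures are not rectified: a ray, as slopes to the right and down, at radius r is drawn at 1 + k1 r^2 times it, then the intrinsics apply), "world_from_camera" (4x4, takes a point from camera to world coordinates); the wrist camera has in their place "hand_eye" (4x4, takes a point from camera to tool coordinates, whose origin is the TCP and whose axes are the flange's). Camera axes: x right, y up, looking along -z (the intrinsics and any distortion apply to the point x, -y, -z); pixel columns grow to the right and rows downward; lengths in mm; the calibration is good to about 2 mm. A picture is of the moment at which its call begins: read the wrist's pose just before it. camera_model takes no time and is no camera call.
- sign_off(): hands the job in; it is judged then, once.
The state is a dict: "clock": time; "qpos": joint angles; "dq": joint speeds; "effort": joint torques, N m; "position": TCP position; "tcp_rot": TCP orientation; "wrist_force": force on the tool from outside, world axes, zero at the start; "ft_torque": the same for the moment, N m; "grip_width": finger opening in mm; "gripper_force": force on a finger pad.
Only numpy, scipy, OpenCV 4.12 (cv2) and the standard library are available. Lean on these libraries where they do the work, as an engineer would, in place of code of your own. Each camera call takes 0.05 s, during which the arm holds its last target. There are 200 camera calls.

## Working session

There is one attempt and no reset: what is moved stays moved. The work goes in short steps, Python scripts to look and compute and a tool call to move; the robot and the scene stay as the last step left them, time stands still between calls to the robot, and variables do not carry over. Pictures are saved under pics/ and viewed, at most 10 in all, crops included, and the job is handed in when it is done.

Besides the shell and the picture viewer there is one more tool, called as name(argument=value, ...), one argument or row to a line, values as JSON. play_rows: Moves the arm, as the interface text tells. Its arguments: {"type":"object","properties":{"plan":{"type":"string"},"grip":{"type":"number"},"force":{"type":"number"}},"required":["plan"]}

```bash
mkdir -p pics; ls; python3 - <<'E'
from bench import *
import cv2
o=get_obs();print(o['clock'],o['position'],o['tcp_rot'],o['grip_width'])
for n in("scene","top"):
    cv2.imwrite(f"pics/{n}0.png",capture(n));m=camera_model(n);print(n,m)
print(camera_model("wrist"))
E
```

```text
pics
0.0 [ 274.31474035 -616.30554446  255.59408054] [-6.47127309e-04  9.78157546e-01  2.07863809e-01 -1.80526057e-04] 85.38343376367844
scene {'mtx': array([[414.58964279,   0.        , 317.99078162],
       [  0.        , 414.58964279, 205.13948442],
       [  0.        ,   0.        ,   1.        ]]), 'k1': -0.05232907700880043, 'world_from_camera': array([[ 7.88900262e-01,  3.62877089e-01, -4.95940112e-01,
         7.82176738e+01],
       [-6.14202813e-01,  4.39629508e-01, -6.55347847e-01,
        -5.60035746e+02],
       [-1.97808115e-02,  8.21611900e-01,  5.69703963e-01,
         5.56993084e+02],
       [ 0.00000000e+00,  0.00000000e+00,  0.00000000e+00,
         1.00000000e+00]])}
top {'mtx': array([[428.43898156,   0.        , 318.79764414],
       [  0.        , 428.43898156, 203.46836193],
       [  0.        ,   0.        ,   1.        ]]), 'k1': -0.09791972402551673, 'world_from_camera': array([[ 8.20272427e-02,  9.72672389e-01, -2.17209473e-01,
         2.88183763e+02],
       [-9.96629944e-01,  7.99384146e-02, -1.84012124e-02,
         3.83041751e+01],
       [-5.34970338e-04,  2.17986866e-01,  9.75951556e-01,
         1.17429305e+03],
       [ 0.00000000e+00,  0.00000000e+00,  0.00000000e+00,
         1.00000000e+00]])}
{'mtx': array([[343.14677263,   0.        , 319.66885375],
       [  0.        , 343.14677263, 197.41812994],
       [  0.        ,   0.        ,   1.        ]]), 'k1': -0.018640373372131567, 'hand_eye': array([[ 3.53493752e-04,  9.58416161e-01,  2.85374030e-01,
         7.28380708e+01],
       [ 9.99999936e-01, -3.22125730e-04, -1.56858084e-04,
         2.91147857e-01],
       [-5.84090053e-05,  2.85374067e-01, -9.58416214e-01,
        -1.17469967e+02],
       [ 0.00000000e+00,  0.00000000e+00,  0.00000000e+00,
         1.00000000e+00]])}
```

View pics/scene0.png

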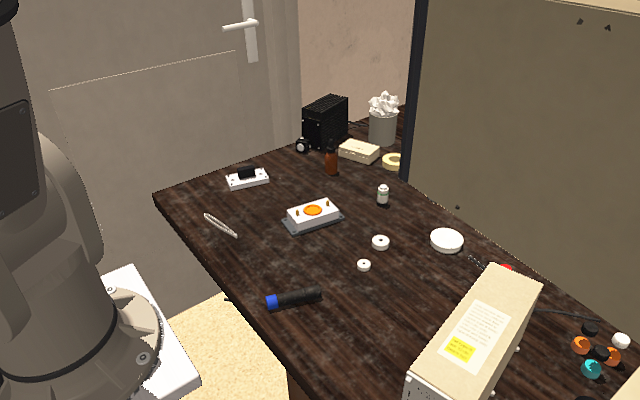

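View pics/top0.png

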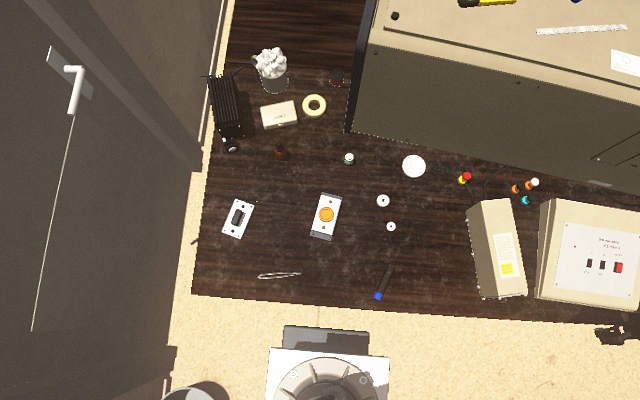

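The scene picture shows the cover at (247,178), the base with its orange nest at (313,213), the pucks at (380,242) and (364,265), and the tweezers at (220,225).
In the top picture the cover is at (238,218), the nest at (326,215), the objective at (349,158), the bottle at (280,152) and the wafer box at (414,166).
There are two puck candidates in the top picture: (383,200), which is larger, and (391,226), which is smaller. The smaller one fits the description, so I'll confirm it in a crop.

```bash
cat > h.py <<'E'
from bench import *
import numpy as np, cv2
from scipy.spatial.transform import Rotation as R
def T_tool(o):
    T=np.eye(4);q=o['tcp_rot'];T[:3,:3]=R.from_quat([q[1],q[2],q[3],q[0]]).as_matrix();T[:3,3]=o['position'];return T
def p2w(name,px,z,o=None):
    m=camera_model(name);W=m['world_from_camera'] if name!='wrist' else T_tool(o)@m['hand_eye']
    k=m['k1'];u=cv2.undistortPoints(np.array(px,float).reshape(-1,1,2),m['mtx'],np.array([k,0,0,0,0.]))[:,0]
    d=np.c_[u[:,0],-u[:,1],-np.ones(len(u))]@W[:3,:3].T
    return W[:3,3]+d*((np.asarray(z)-W[2,3])/d[:,2])[:,None]
def delta(o,p):
    return T_tool(o)[:3,:3].T@(np.asarray(p)-o['position'])
E
python3 - <<'E'
from h import *
np.set_printoptions(precision=1,suppress=True)
print('top',p2w('top',[[391,226],[383,200],[326,215],[238,218],[280,152],[349,158],[414,166],[280,276]],[10,10,0+33,42,94,50,18,8]))
print('scene',p2w('scene',[[364,262],[380,239],[313,210],[248,172]],[10,10,33,42]))
a=cv2.imread('pics/top0.png')[130:290,210:430];s=cv2.imread('pics/scene0.png')[160:290,210:430]
cv2.imwrite('pics/c1.png',cv2.resize(np.vstack([a,s])[:, :],None,fx=2,fy=2,interpolation=cv2.INTER_CUBIC)[:600])
print(T_tool(get_obs())[:3,:3])
E
```

```text
top [[ 500.1 -143.6   10. ]
 [ 571.9 -117.8   10. ]
 [ 511.8   37.7   33. ]
 [ 482.3  273.6   42. ]
 [ 660.   173.1   94. ]
 [ 673.3  -13.    50. ]
 [ 676.2 -200.1   18. ]
 [ 339.4  148.1    8. ]]
scene [[ 504.6 -139.3   10. ]
 [ 577.8 -109.2   10. ]
 [ 514.5   35.    33. ]
 [ 481.1  257.3   42. ]]
[[ 0.9  0.4 -0. ]
 [ 0.4 -0.9  0. ]
 [-0.  -0.  -1. ]]
```

View pics/c1.png

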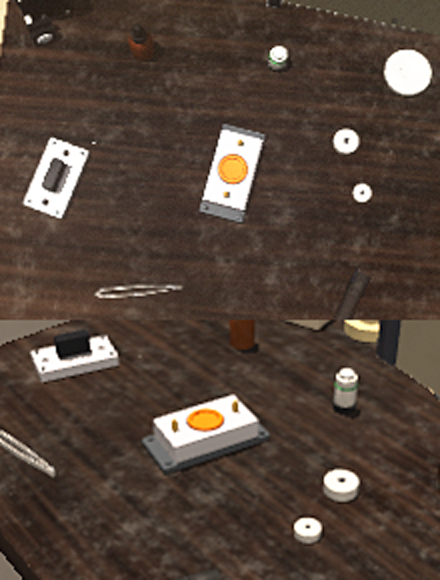

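The crop confirms it: the smaller puck is at crop (362,192), which is top (391,226) and about (502,-141) in the world. The larger look-alike is at crop (346,141). Next I'll go above the smaller one.

play_rows(
  plan="0 0 -40 0;0 0 -40 0;25 -21 0 0;25 -21 0 0;25 -21 0 0;25 -21 0 0;25 -21 0 0;25 -21 0 0;25 -21 0 0;25 -21 0 0;25 -21 0 0;25 -21 0 0;25 -21 0 0;25 -21 0 0;25 -21 0 0;25 -21 0 0;25 -21 0 0;25 -21 0 0",
  grip=-0.2,
)

```text
clock: 2.35
position: [503.5, -146.0, 336.1]
tcp_rot: [-0.0, 0.978, 0.208, -0.0]
wrist_force: [-0.2, 0.2, -1.1]
grip_width: 51.0
gripper_force: 0.0
```

play_rows(
  plan="0 0 40 0.18;0 0 40 0.18;0 0 40 0.18;0 0 40 0.18;0 0 0 0;0 0 0 0",
)

```text
clock: 3.1
position: [503.9, -147.0, 177.6]
tcp_rot: [-0.0, 0.989, -0.148, 0.0]
wrist_force: [0.9, 0.2, 0.5]
grip_width: 51.2
gripper_force: 0.0
```

```bash
python3 - <<'E'
from h import *
np.set_printoptions(precision=3,suppress=True)
o=get_obs();cv2.imwrite('pics/w1.png',capture('wrist'));print(o['clock'],o['position'],T_tool(o)[:2,:2],o['qpos'],o['grip_width'])
E
```

```text
3.1 [ 503.908 -147.034  177.605] [[ 0.956 -0.292]
 [-0.292 -0.956]] [ 0.32   0.281 -0.186  2.008  0.068  0.857 -1.77 ] 51.15383691287271
```

View pics/w1.png

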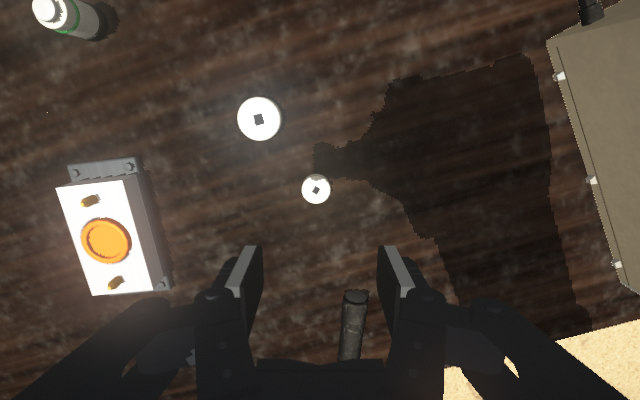

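The wrist picture shows the small puck at (316,189), the larger one at (259,118), the nest at (106,241) and the dowels at about (90,200) and (116,282).

```bash
python3 - <<'E'
from h import *
np.set_printoptions(precision=1,suppress=True)
o=get_obs();im=cv2.imread('pics/w1.png');hsv=cv2.cvtColor(im,cv2.COLOR_BGR2HSV)
g=cv2.inRange(im,(140,140,140),(255,255,255))[160:215,290:345]
c,_=cv2.findContours(g,cv2.RETR_EXTERNAL,cv2.CHAIN_APPROX_NONE);c=max(c,key=cv2.contourArea);e=cv2.fitEllipse(c);print(e)
p=p2w('wrist',[[e[0][0]+290,e[0][1]+160]],8,o)[0];print('puck',p,delta(o,p))
m=cv2.inRange(hsv,(8,180,150),(22,255,255));c,_=cv2.findContours(m,cv2.RETR_EXTERNAL,cv2.CHAIN_APPROX_NONE);c=max(c,key=cv2.contourArea);e=cv2.fitEllipse(c);print(e)
print('nest',p2w('wrist',[e[0]],32,o))
print('dow',p2w('wrist',[[84,202],[110,285]],42,o))
E
```

```text
((25.43311309814453, 30.000694274902344), (25.663434982299805, 28.452796936035156), 98.93376159667969)
puck [ 499.9 -142.1    8. ] [ -5.9  -3.6 170. ]Traceback (most recent call last):
  File "<stdin>", line 7, in <module>
ValueError: max() iterable argument is empty
```

play_rows(
  plan="-6 -4 35 0;0 0 35 0;0 0 35 0;0 0 25 0;0 0 8 0;0 0 0 0;0 0 0 0",
)

```text
clock: 4.03
position: [499.6, -141.6, 39.6]
tcp_rot: [0.0, 0.989, -0.15, 0.001]
wrist_force: [-0.1, -0.5, 0.8]
grip_width: 51.1
gripper_force: 0.0
```

```bash
python3 - <<'E'
from h import *
np.set_printoptions(precision=1,suppress=True)
o=get_obs();im=capture('wrist');print(o['clock'],o['position'],o['wrist_force'],delta(o,[499.9,-142.1,8]))
a=cv2.resize(im[180:400,170:470],None,fx=2,fy=2)
im0=cv2.imread('pics/w1.png');b=cv2.resize(im0[140:310,40:190],None,fx=2,fy=2)
b=cv2.copyMakeBorder(b,0,a.shape[0]-b.shape[0],0,0,cv2.BORDER_CONSTANT)
cv2.imwrite('pics/w2.png',cv2.resize(np.hstack([a,b]),(800,392)))
print(im0[241,106],im0[225,106],im0[258,106])
E
```

```text
4.025 [ 499.6 -141.6   39.6] [-0.1 -0.5  0.8] [ 0.4  0.4 31.6]
[ 86 198 255] [ 87 194 255] [ 82 152 246]
```

View pics/w2.png

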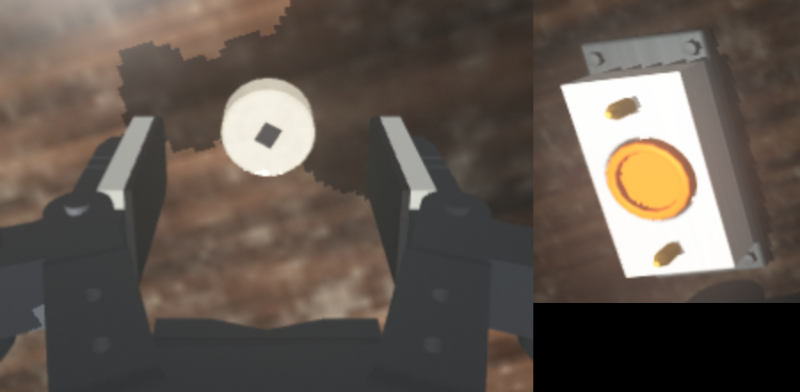

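Left half: the puck is centred between the pads. Right half: the nest and both dowels are clearly visible. I'll lower and grip.

play_rows(
  plan="0 0 6 0;0 0 4.5 0;0 0 0 0",
)

```text
clock: 4.45
position: [498.5, -141.3, 27.4]
tcp_rot: [-0.0, 0.989, -0.15, -0.0]
wrist_force: [0.4, 0.7, 0.0]
grip_width: 51.4
gripper_force: 0.0
```

play_rows(
  plan="0 0 0 0;0 0 0 0;0 0 0 0;0 0 0 0;0 0 0 0;0 0 0 0",
  grip=1,
  force=30,
)

```text
clock: 5.2
position: [498.8, -141.4, 28.0]
tcp_rot: [-0.0, 0.989, -0.15, 0.0]
wrist_force: [-2.0, 0.6, 5.9]
grip_width: 23.1
gripper_force: 29.4
```

```bash
python3 - <<'E'
from h import *
np.set_printoptions(precision=3,suppress=True)
o=get_obs();print(o['clock'],o['position'],o['wrist_force'],o['grip_width'],o['gripper_force'])
im=cv2.imread('pics/w1.png');hsv=cv2.cvtColor(im,cv2.COLOR_BGR2HSV)
m=cv2.inRange(hsv,(8,120,200),(25,255,255));c,_=cv2.findContours(m,cv2.RETR_EXTERNAL,cv2.CHAIN_APPROX_NONE);c=max(c,key=cv2.contourArea);e=cv2.fitEllipse(c);print(e)
o1={'position':np.array([503.908,-147.034,177.605]),'tcp_rot':[0,.989,-.148,0]}
# dowel tips: crop scale 800/900*2=1.78 ; x0=40+(u-533)/1.78
f=lambda u,v:[40+(u-533.3)/1.778,140+v/1.782]
n=p2w('wrist',[e[0]],32,o1)[0];d=p2w('wrist',[f(609,110),f(659,265)],30,o1)
d2=p2w('wrist',[f(636,99),f(680,244)],44,o1)
print('nest',n,'dowel base',d,d.mean(0),np.hypot(*(d[0]-d[1])[:2]),'tips',d2,d2.mean(0))
E
```

```text
5.2 [ 498.799 -141.415   28.011] [-1.974  0.646  5.882] 23.090254797052065 29.36567723751068
((104.26180267333984, 241.1291046142578), (39.2596435546875, 48.81769561767578), 124.27312469482422)
nest [515.012  38.22   32.   ] dowel base [[551.288  40.737  30.   ]
 [471.729  55.673  30.   ]] [511.509  48.205  30.   ] 80.94863554953575 tips [[553.461  15.939  44.   ]
 [484.281  29.201  44.   ]] [518.871  22.57   44.   ]
```

```bash
python3 - <<'E'
from h import *
im=capture('wrist');cv2.imwrite('pics/w3.png',cv2.resize(im[180:330,240:400],None,fx=4,fy=4,interpolation=cv2.INTER_CUBIC))
E
```

```text
(no output)
```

View pics/w3.png

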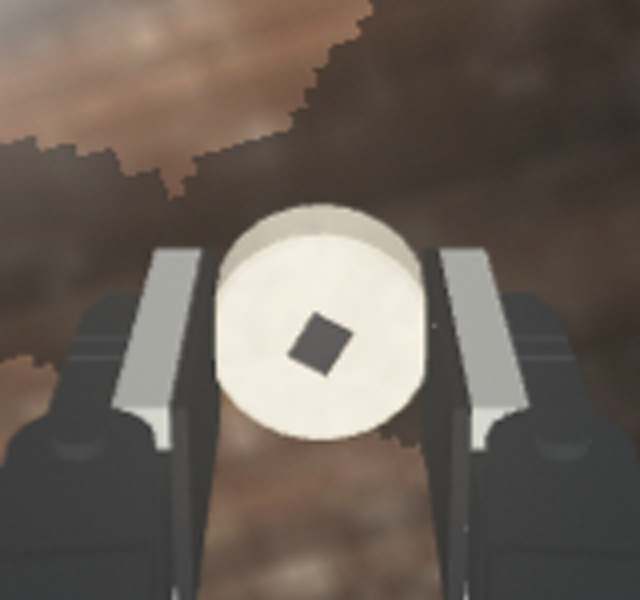

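The pads hold the puck centred. The fingertip edge is at crop row 248 and the puck's front bottom edge at row 205. From these I'll work out the fingertip height.

```bash
python3 - <<'E'
from h import *
m=camera_model('wrist');Wi=np.linalg.inv(m['hand_eye'])
def pr(p):
    c=(Wi@np.r_[p,1])[:3];x,y=c[0]/-c[2],-c[1]/-c[2];s=1+m['k1']*(x*x+y*y)
    return (m['mtx']@[x*s,y*s,1])[:2]
P=lambda u,v:(240+u/4,180+v/4)
print('meas tip inner/outer',P(203,248),P(155,248),'palm end',P(112,408))
for z in(18,20,22,24,26,28):print(z,pr([11,-12.5,z]),pr([11,12.5,z]))
print('puckbot meas',P(320,205));
for x in(-4,-2,0,2):print(x,pr([x+12.5,0,28]),'topc',pr([x,0,18]),P(320,337))
E
```

```text
meas tip inner/outer (290.75, 242.0) (278.75, 242.0) palm end (268.0, 282.0)
18 [290.42363434 245.62586455] [348.54915608 245.63879241]
20 [290.79671781 243.69943633] [348.17846173 243.71230201]
22 [291.16040727 241.82163552] [347.81710096 241.83443807]
24 [291.51505189 239.99065022] [347.46472687 240.00338879]
26 [291.86098378 238.2047571 ] [347.12100949 238.21743098]
28 [292.19851906 236.46231613] [346.78563474 236.4749247 ]
puckbot meas (320.0, 231.25)
-4 [319.49164136 241.50268859] topc [319.4804091  276.71786216] (320.0, 264.25)
-2 [319.49253306 237.48285126] topc [319.48128402 272.6791297 ] (320.0, 264.25)
0 [319.49343227 233.43311443] topc [319.48216672 268.60862075] (320.0, 264.25)
2 [319.49433905 229.3532073 ] topc [319.4830573  264.50602463] (320.0, 264.25)
```

play_rows(
  plan="0 0 -20 0;0 0 -40 0;0 0 -40 0;-6 -29 0 0;-6 -29 0 0;-6 -29 0 0;-6 -29 0 0;-7 -29 0 0;-7 -30 0 0;0 0 0 -0.11;0 0 0 0;0 0 0 0",
)

```text
clock: 6.75
position: [514.3, 36.4, 127.8]
tcp_rot: [0.0, 0.995, -0.097, -0.0]
wrist_force: [-0.4, -0.5, -0.4]
grip_width: 22.7
gripper_force: 29.5
```

```bash
python3 - <<'E'
from h import *
np.set_printoptions(precision=4,suppress=True)
o=get_obs();im=capture('wrist');print(o['clock'],list(o['position']),list(o['tcp_rot']),o['wrist_force'],o['grip_width'],o['gripper_force'])
cv2.imwrite('pics/w4r.png',im);cv2.imwrite('pics/w4.png',cv2.resize(im[60:310,180:460],None,fx=2.4,fy=2.4,interpolation=cv2.INTER_CUBIC))
E
```

```text
6.75 [np.float64(514.3324284045975), np.float64(36.44893576969224), np.float64(127.78643881900176)] [np.float64(3.803089032067848e-05), np.float64(0.9952779089130711), np.float64(-0.0970663742157859), np.float64(-3.974766447131513e-05)] [-0.4013 -0.4707 -0.3949] 22.665362390199686 29.512069523334503
```

View pics/w4.png

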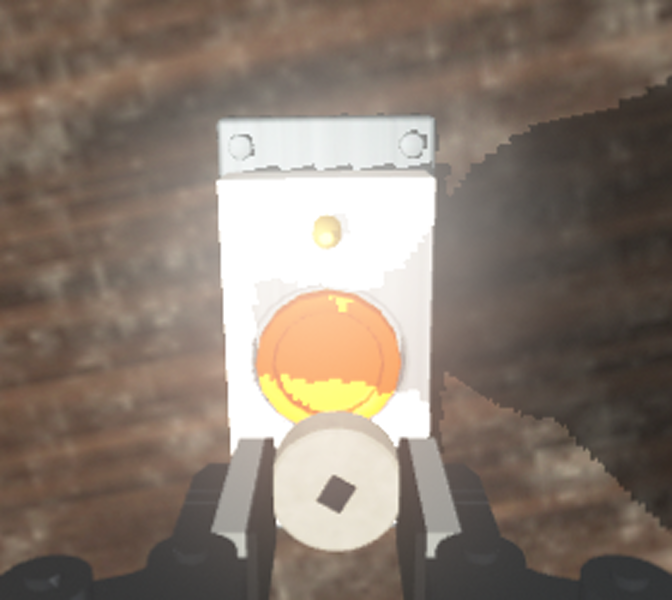

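The block, nest and forward dowel are in view. In crop pixels the nest rim spans columns 257 to 402 with its top at row 289, the dowel tip is at (327,236), and the puck is centred at about (336,482).

```bash
python3 - <<'E'
from h import *
np.set_printoptions(precision=2,suppress=True)
o={'position':np.array([514.33,36.45,127.79]),'tcp_rot':[0,.99528,-.09707,0]}
f=lambda p:[[180+a/2.4,60+b/2.4] for a,b in p]
t=lambda p,z:(p2w('wrist',f(p),z,o)-o['position'])@T_tool(o)[:3,:3]
print('rim L,R,top',t([(257,360),(402,360),(329,289)],33))
print('block',t([(217,180),(436,178),(230,440),(431,440)],30))
print('dowel tip',t([(327,238)],44),'dowel mid',t([(327,233)],37))
print('puck',t([(272,480),(400,480),(336,411),(336,412)],[127.8-18,127.8-18,127.8-28,127.8-28]), t([(336,491)],[109.8]))
E
```

```text
rim L,R,top [[  1.2  -21.13  94.79]
 [  1.21  18.3   94.79]
 [ 21.05  -1.51  94.79]]
block [[ 49.34 -30.48  97.79]
 [ 49.87  26.21  97.79]
 [-23.81 -29.75  97.79]
 [-23.79  27.38  97.79]]
dowel tip [[36.69 -1.9  83.79]] dowel mid [[36.71 -1.97 90.79]]
puck [[  4.17 -11.36  17.99]
 [  4.17  11.89  17.99]
 [ 13.57   0.27  27.99]
 [ 13.36   0.27  27.99]] [[ 1.96  0.27 17.99]]
```

play_rows(
  plan="-0.7 -1.7 20 0;0 0 20 0;0 0 15 0;0 0 8 0;0 0 4 0;0 0 2 0;0 0 0 0;0 0 0 0",
)

```text
clock: 7.8
position: [514.2, 38.8, 59.2]
tcp_rot: [-0.0, 0.995, -0.096, 0.0]
wrist_force: [0.3, 0.0, 0.0]
grip_width: 23.0
gripper_force: 29.5
```

play_rows(
  plan="0 0 1 0;0 0 0 0;0 0 0 0",
)

```text
clock: 8.18
position: [514.2, 38.8, 58.0]
tcp_rot: [-0.0, 0.995, -0.096, 0.0]
wrist_force: [-0.5, -1.5, 4.8]
grip_width: 22.7
gripper_force: 32.0
```

play_rows(
  plan="0 0 0 0;0 0 0 0;0 0 0 0;0 0 -20 0;0 0 -40 0;0 0 -40 0;0 0 0 0;0 0 0 0",
  grip=-0.2,
)

```text
clock: 9.18
position: [513.8, 38.6, 157.4]
tcp_rot: [0.0, 0.995, -0.096, -0.0]
wrist_force: [-0.1, 0.5, -0.7]
grip_width: 51.1
gripper_force: 0.0
```

```bash
python3 - <<'E'
from h import *
np.set_printoptions(precision=4,suppress=True)
o=get_obs();im=capture('wrist');print(o['clock'],list(o['position']),list(o['tcp_rot']),o['wrist_force'],o['qpos'])
cv2.imwrite('pics/w5r.png',im);cv2.imwrite('pics/w5.png',cv2.resize(im[60:310,180:460],None,fx=2.4,fy=2.4,interpolation=cv2.INTER_CUBIC))
E
```

```text
9.175 [np.float64(513.7652192048064), np.float64(38.627716885343744), np.float64(157.42241307044577)] [np.float64(6.947098402701564e-05), np.float64(0.9954271227923771), np.float64(-0.09552397177750474), np.float64(-9.591101355488028e-05)] [-0.0674  0.4566 -0.7451] [ 0.0434  0.3017 -0.2848  2.0396  0.115   0.8153 -2.0704]
```

View pics/w5.png

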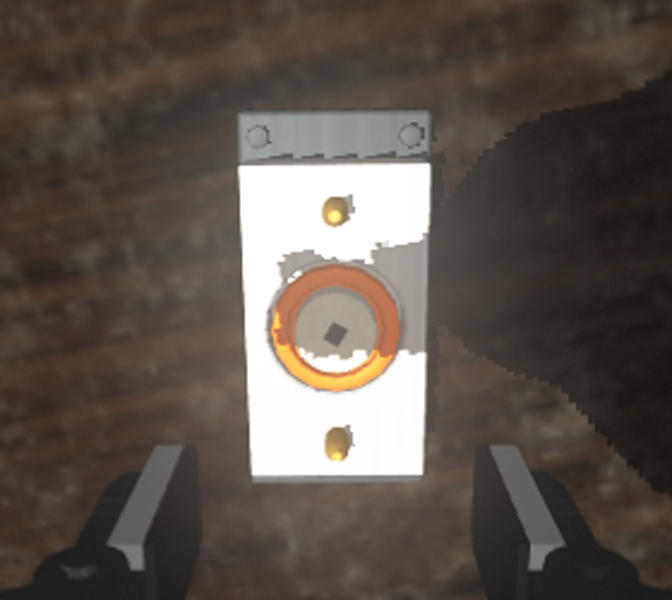

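The puck lies flat inside the nest, centred at crop (336,326). The dowel tips are at (335,217) and (337,457), and the block corners are at (238,165), (431,163), (252,476) and (424,476).

```bash
python3 - <<'E'
from h import *
np.set_printoptions(precision=2,suppress=True)
o={'position':np.array([513.77,38.63,157.42]),'tcp_rot':[0,.99543,-.09552,0]}
f=lambda p:[[180+a/2.4,60+b/2.4] for a,b in p]
t=lambda p,z:(p2w('wrist',f(p),z,o)-o['position'])@T_tool(o)[:3,:3]
b=t([(238,165),(431,163),(252,476),(424,476)],30);d=t([(335,217),(337,457)],44)
print(b,b.mean(0),d,d.mean(0),np.arctan2(*(d[0]-d[1])[[1,0]]))
pc=p2w('wrist',f([(336,326)]),30,o)
print(T_tool(o)[:2,:2]); Tt=T_tool(o); print('base world',Tt[:3,:3]@d.mean(0)+Tt[:3,3],'puck',t([(336,330)],40))
# cover from top picture: holes
print(p2w('top',[[210+67/2,130+150/2],[210+43/2,130+205/2],[239,218]],[14,14,42]))
print(p2w('scene',[[210+74/2,160+(336-320)/2],[210+74/2,160+(370-320)/2]],[42,0]))
E
```

```text
[[ 50.44 -28.36 127.42]
 [ 51.04  28.19 127.42]
 [-49.95 -27.11 127.42]
 [-49.94  29.28 127.42]] [  0.4    0.5  127.42] [[ 37.31   0.08 113.42]
 [-36.48   0.71 113.42]] [  0.41   0.39 113.42] -0.008595432790891097
[[ 0.98 -0.19]
 [-0.19 -0.98]]
base world [514.1   38.17  44.  ] puck [[  2.97   0.38 117.42]]
[[524.92 268.55  14.  ]
 [445.37 292.41  14.  ]
 [482.53 270.88  42.  ]]
[[489.28 276.59  42.  ]
 [478.54 267.61   0.  ]]
```

play_rows(
  plan="-9 -28 0 0;-9 -28 0 0;-9 -28 0 0;-9 -28 0 0;-9 -28 0 0;-9 -28 0 0;-9 -28 0 0;-9 -26 0 0;0 0 0 0.1;0 0 0 0;0 0 0 0",
)

```text
clock: 10.6
position: [485.4, 269.9, 157.2]
tcp_rot: [0.0, 0.99, -0.144, -0.0]
wrist_force: [0.1, -0.0, 0.0]
grip_width: 51.3
gripper_force: 0.0
```

```bash
python3 - <<'E'
from h import *
np.set_printoptions(precision=4,suppress=True)
o=get_obs();im=capture('wrist');print(o['clock'],list(o['position']),list(o['tcp_rot']),o['wrist_force'],o['qpos'])
cv2.imwrite('pics/w6r.png',im);cv2.imwrite('pics/w6.png',cv2.resize(im[60:310,180:460],None,fx=2.4,fy=2.4,interpolation=cv2.INTER_CUBIC))
E
```

```text
10.6 [np.float64(485.3605119859322), np.float64(269.94986795277833), np.float64(157.1771743622539)] [np.float64(0.0003659622219110725), np.float64(0.9895469395798278), np.float64(-0.14421004959541225), np.float64(-0.00042665622875479573)] [ 0.0725 -0.0254  0.0291] [-0.3398  0.3676 -0.3446  1.9494  0.1619  0.8521 -2.6305]
```

View pics/w6.png

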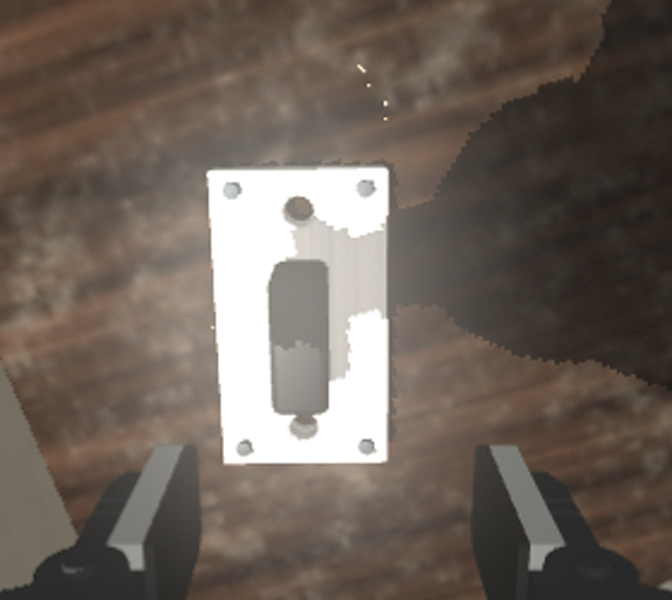

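The plate's top corners are at crop (207,171), (388,168), (223,464) and (387,461). Its holes are at (299,209) and (304,426), and the grip bar's top runs from about (270,262) to (328,413).

```bash
python3 - <<'E'
from h import *
np.set_printoptions(precision=3,suppress=True)
o={'position':np.array([485.36,269.95,157.18]),'tcp_rot':[0,.98955,-.14421,0]}
f=lambda p:[[180+a/2.4,60+b/2.4] for a,b in p]
t=lambda p,z:(p2w('wrist',f(p),z,o)-o['position'])@T_tool(o)[:3,:3]
b=t([(207,171),(388,168),(223,464),(387,461)],14);print(b,b.mean(0))
m=(b[0]+b[1])/2-(b[2]+b[3])/2;print('yaw',np.arctan2(m[1],m[0]),np.arctan2(*(b[0]-b[2])[[1,0]]),np.arctan2(*(b[1]-b[3])[[1,0]]))
print('holes',t([(299,209)],14),'bar',t([(271,275),(328,275),(273,405),(328,405),(300,413)],42))
E
```

```text
[[ 47.164 -39.978 143.18 ]
 [ 48.09   16.584 143.18 ]
 [-53.266 -38.837 143.18 ]
 [-52.096  18.102 143.18 ]] [ -2.527 -11.032 143.18 ]
yaw -0.013254159064818114 -0.011365839395367441 -0.015146979218862011
holes [[ 35.271 -11.355 143.18 ]] bar [[ 20.235 -18.456 115.18 ]
 [ 20.238  -1.979 115.18 ]
 [-20.07  -18.733 115.18 ]
 [-20.063  -2.065 115.18 ]
 [-22.675 -10.582 115.18 ]]
```

play_rows(
  plan="-2.2 -11 20 -0.012;0 0 30 0;0 0 30 0;0 0 20 0;0 0 8 0;0 0 4 0;0 0 0 0;0 0 0 0",
)

```text
clock: 11.65
position: [487.0, 281.8, 46.5]
tcp_rot: [-0.0, 0.99, -0.139, 0.0]
wrist_force: [-0.1, -0.2, 0.7]
grip_width: 51.1
gripper_force: 0.0
```

```bash
python3 - <<'E'
from h import *
np.set_printoptions(precision=3,suppress=True)
o=get_obs();print(o['clock'],o['position'],o['wrist_force'],o['qpos'])
E
```

```text
11.65 [486.96  281.787  46.478] [-0.099 -0.165  0.733] [-0.429  0.532 -0.263  1.998  0.223  0.638 -2.687]
```

play_rows(
  plan="0 0 2 0;0 0 0 0",
)

```text
clock: 11.9
position: [486.6, 281.5, 43.9]
tcp_rot: [-0.0, 0.99, -0.139, 0.0]
wrist_force: [0.7, -0.4, 0.4]
grip_width: 51.4
gripper_force: 0.0
```

play_rows(
  plan="0 0 0 0;0 0 0 0;0 0 0 0;0 0 0 0;0 0 0 0;0 0 0 0",
  grip=1,
  force=80,
)

```text
clock: 12.65
position: [486.7, 281.6, 44.2]
tcp_rot: [-0.0, 0.99, -0.139, 0.0]
wrist_force: [-0.1, -0.9, 5.5]
grip_width: 16.8
gripper_force: 78.9
```

```bash
python3 - <<'E'
from h import *
np.set_printoptions(precision=4,suppress=True)
o=get_obs();print(o['clock'],o['position'],o['tcp_rot'],o['wrist_force'],o['grip_width'],o['gripper_force'])
# target: tool pose at base: measured base (0.4,0.45) in tool frame at pose P1
P=np.array([513.77,38.63]);R1=np.array([[.9818,-.1902],[-.1902,-.9818]])
g=P+R1@[0.4,0.3];print('goal',g,'world d',g-o['position'][:2],'tool d',T_tool(o)[:2,:2].T@(g-o['position'][:2]))
print('heading now',np.arctan2(*T_tool(o)[[1,0],0]),'goal',np.arctan2(-.1902,.9818)+.0086)
E
```

```text
12.65 [486.667  281.633   44.1575] [-0.0001  0.9903 -0.1392  0.0001] [-0.0637 -0.9401  5.4636] 16.847987318917994 78.90972375869751
goal [514.1057  38.2594] world d [  27.4387 -243.3737] tool d [ 93.4616 226.3814]
heading now -0.27926571412555173 goal -0.18275547014099772
```

play_rows(
  plan="0 0 -15 0;0 0 -25 0;0 0 -30 0;11.7 28.3 0 0;11.7 28.3 0 0;11.7 28.3 0 0;11.7 28.3 0 0;11.7 28.3 0 0;11.7 28.3 0 0;11.7 28.3 0 0;11.6 28.3 0 0;0 0 0 -0.097;0 0 15 0;0 0 0 0;0 0 0 0",
)

```text
clock: 14.52
position: [513.9, 38.6, 98.7]
tcp_rot: [-0.0, 0.996, -0.091, -0.0]
wrist_force: [0.6, -0.0, -1.0]
grip_width: 16.6
gripper_force: 78.3
```

```bash
python3 - <<'E'
from h import *
np.set_printoptions(precision=4,suppress=True)
o=get_obs();im=capture('wrist');print(o['clock'],o['position'],o['tcp_rot'],o['wrist_force'],o['grip_width'],o['gripper_force'])
print(T_tool(o)[:2,:2].T@(np.array([514.1,38.26])-o['position'][:2]),np.arctan2(*T_tool(o)[[1,0],0]))
cv2.imwrite('pics/w7.png',cv2.resize(im[60:310,180:460],None,fx=2.4,fy=2.4,interpolation=cv2.INTER_CUBIC))
E
```

```text
14.525 [513.8892  38.6424  98.6847] [-0.      0.9958 -0.0912 -0.0003] [ 0.5703 -0.0332 -0.9894] 16.59742330927172 78.28820586204529
[0.2768 0.3377] -0.18270016116449717
```

View pics/w7.png

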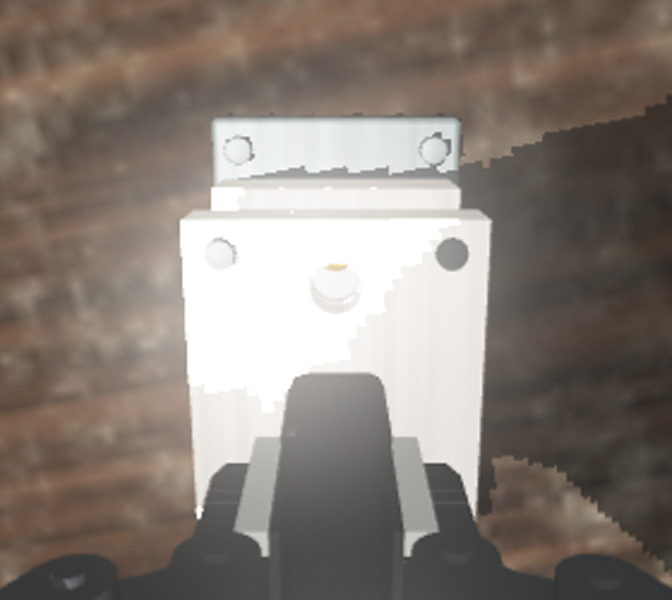

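Laterally the cover (columns 180 to 491) is aligned with the block (211 to 461). The dowel shows through the far hole at (337,267). Next I'll check the alignment along x from the far edges, block row 185 and cover row 217.

```bash
python3 - <<'E'
from h import *
np.set_printoptions(precision=2,suppress=True)
o={'position':np.array([513.89,38.64,98.68]),'tcp_rot':[0,.9958,-.0912,0]}
f=lambda p:[[180+a/2.4,60+b/2.4] for a,b in p]
t=lambda p,z:(p2w('wrist',f(p),z,o)-o['position'])@T_tool(o)[:3,:3]
print('block',t([(211,186),(461,184)],30),'cover',t([(181,219),(491,218),(335,287)],68.5),'dowel',t([(337,267)],40))
E
```

```text
block [[ 51.2  -27.75  68.68]
 [ 51.66  28.33  68.68]] cover [[ 49.8  -27.65  30.18]
 [ 50.    28.15  30.18]
 [ 37.23   0.08  30.18]] dowel [[34.82  0.52 58.68]]
```

play_rows(
  plan="0.5 0.2 5 0;0 0 5 0;0 0 3 0;0 0 2 0;0 0 0 0;0 0 0 0",
)

```text
clock: 15.32
position: [514.6, 37.9, 83.9]
tcp_rot: [-0.0, 0.996, -0.091, 0.0]
wrist_force: [0.2, 0.5, -0.7]
grip_width: 16.5
gripper_force: 78.3
```

No side force, and the underside is already past the dowel tips. I'll continue down.

play_rows(
  plan="0 0 2 0;0 0 2 0;0 0 1 0;0 0 0 0;0 0 0 0",
)

```text
clock: 15.95
position: [514.5, 37.9, 78.9]
tcp_rot: [0.0, 0.996, -0.091, -0.0]
wrist_force: [-1.5, 0.3, 2.2]
grip_width: 16.5
gripper_force: 78.7
```

play_rows(
  plan="0 0 1 0;0 0 1 0;0 0 1 0;0 0 0 0;0 0 0 0",
)

```text
clock: 16.58
position: [514.5, 37.9, 75.9]
tcp_rot: [0.0, 0.996, -0.091, -0.0]
wrist_force: [-2.8, -0.7, 5.9]
grip_width: 16.2
gripper_force: 79.1
```

play_rows(
  plan="0 0 1 0;0 0 0 0;0 0 0 0",
)

```text
clock: 16.95
position: [514.5, 37.9, 74.9]
tcp_rot: [0.0, 0.996, -0.091, 0.0]
wrist_force: [-3.0, -0.7, 6.6]
grip_width: 16.4
gripper_force: 79.3
```

play_rows(
  plan="0 0 1 0;0 0 0 0;0 0 0 0",
)

```text
clock: 17.32
position: [514.5, 37.9, 74.1]
tcp_rot: [0.0, 0.996, -0.091, 0.0]
wrist_force: [-4.8, -0.8, 11.4]
grip_width: 16.5
gripper_force: 80.1
```

play_rows(
  plan="0 0 0.5 0;0 0 0 0;0 0 0 0",
)

```text
clock: 17.7
position: [514.5, 37.9, 74.1]
tcp_rot: [0.0, 0.996, -0.091, 0.0]
wrist_force: [-9.5, -1.3, 23.6]
grip_width: 16.6
gripper_force: 82.0
```

play_rows(
  plan="0 0 0.5 0;0 0 0 0;0 0 0 0;0 0 0 0",
)

```text
clock: 18.2
position: [514.5, 37.9, 74.1]
tcp_rot: [0.0, 0.996, -0.091, 0.0]
wrist_force: [-11.7, -2.2, 35.7]
grip_width: 16.7
gripper_force: 83.7
```

play_rows(
  plan="0 0 -0.4 0;0 0 0 0;0 0 0 0;0 0 0 0",
)

```text
clock: 18.7
position: [514.5, 37.9, 74.1]
tcp_rot: [0.0, 0.996, -0.091, 0.0]
wrist_force: [-9.7, -1.2, 26.3]
grip_width: 16.8
gripper_force: 82.0
```

The cover is on the hard stop at the expected shut height, and the press is steady at about 26 N.

```bash
python3 -c "
from bench import *
print(sign_off())"
```

```text
the job is handed in; nothing more can be done
None
```

The puck is flat in the nest and the cover is on both dowels, held pressed shut in the gripper at about 26 N; I handed the job in at 18.7 s. Closure is judged from the hard stop at the expected height (TCP z 74.1 mm, about 74.2 expected), because my picture views were used up before the final press.

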